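# Index the boxing slide and unload the gift box

## Robot

A 6-joint arm with a two-finger parallel gripper is mounted at the origin on the work surface. World frame = base frame: x ahead of the robot, y to its left, z up, the work surface at z = 0. Lengths are in m, angles in rad, forces in N, time in s.
With the tool pointing down it reaches from about 0.35 to 1 m from the base axis. Payload 7.1 kg.
Tool frame: the origin (TCP) lies at the very end of the fingers, on their centre line; the grasp point (between the pads) lies r.grip_depth behind it (r.grip_depth is the distance from the TCP to the grasp point, in m); z points along the fingers, y is the direction in which the jaws open and shut (so a half turn about z gives the same grasp; the last joint's range is limited). The gripper opens to 85 mm and grips with 20 to 120 N. Pads are 22 mm wide; open, the fingers measure 114 mm over their backs; the gripper's body (76 mm by 85 mm) begins 54 mm behind the grasp point. The pads swing forward as they close: fully open they stand 13 mm farther back than shut.
Start: joints at [1.298, 0.423, 1.63, -0, 1.089, -0.019], TCP at [0.157, 0.605, 0.231] pointing down, gripper open.
Joint ranges: [-3, 3], [-0.9, 2.11], [0.09, 2.58], [-1.31, 4.45], [0.11, 2.69], [-2.54, 2.54]. Speed limits (rad/s): [2.39, 2.39, 3.01, 3.14, 3.14, 3.14].

## Interface

Orientations are given as a rotation vector (axis times angle).
In Python, from station import readout, capture, camera_params, job, r gives the robot as it stands.
- The arm moves only by the tool servo_tool, never from a script. Its argument "increments" is a list of rows, each an object of numbers: "tx", "ty", "tz": the shift along the world's x, y, z in m; "ax", "ay", "az": the turn, a rotation vector about the world's x, y, z in degrees; "grip": the finger opening in m, from 0 to 0.0854. In form: [{"tx": .., "ty": .., "tz": .., "ax": .., "ay": .., "az": .., "grip": ..}, ...]. A call has 1 to 5 rows; each row shifts and turns the commanded pose from where the row before left it; what a row does not reach is not made up. A row lasts 1/8 s, in which the tool goes at most 62.5 mm and 10.7 degrees, less where a joint would pass 70% of its speed; a pose out of reach is approached as far as the arm can. A call with a gripper value outside its range is refused whole. The fingers move at their own pace and stop on an object; "grip_force" is the grip in N (left out, the last holds). Time passes only in rows, so rows that do not move let the fingers close. It gives the time, the measured TCP pose, the force and the opening at its end, in the units of the state.
- readout.get_obs(): the state, without advancing time (a new reading comes with each control period).
- capture(name): name is "scene" or "top"; returns the picture (384x512x3 uint8, blue, green, red); there is no depth.
- camera_params(name): a dict with "fx", "fy", "cx", "cy" (pixels), "extrinsics" (4x4, takes a point from camera to world coordinates). Camera axes: x right, y down, z forward; pixel columns grow to the right and rows downward; lengths in m; the calibration is good to about 2 mm. A picture is of the moment at which its call begins. camera_params takes no time and is no camera call.
- job.job_done(): hands the job in, once; it reports no verdict.
The state is a dict: "clock": time; "joints": joint angles; "qd": joint speeds; "effort": joint torques, N m; "eef_pos": TCP position; "tool_rot": TCP orientation; "ft_force": force on the tool from outside, world axes, zero at the start; "torque": the same for the moment, N m; "gripper_width": opening from 0.0 (shut) to 1.0 (fully open).
Only numpy, scipy, OpenCV 4.12 (cv2) and the standard library are available. Lean on these libraries where they do the work, as an engineer would, in place of code of your own. Each camera call takes 0.05 s, during which the arm holds its last target.

## Task

Unload the boxing slide: pull its black index knob up, slide the carriage one notch towards the green end block and let the knob drop back fully into that notch. Then press the red release button so that the clear cover springs fully open, lift the striped gift box out and set it down (no dropping) upright and flat inside the blue tray. Leave the cover open, the carriage locked there, and the striped round boxes, the steel bowl and the white spatula where they are.

Things in the scene. Friction and masses are not known exactly. Their poses are not given: they have to be found in the camera images.
- base: Fixed grey base plate of the slide, 240 x 350 x 12 mm, with two steel guide rods and a steel index bar along its y axis. Origin: on the table under the slide's middle; z up; its y axis is the slide direction; x points across, away from the knob and button (which stand on the side nearest the robot). The index bar (22 mm wide, top 30 mm above the table) has five slots 14 mm wide and 40 mm apart; the carriage starts locked in the middle one.
- green_end: Green end block of the slide, 170 x 20 x 50 mm, fixed at one end of the base (either end, it varies). Origin at the centre of its underside, which is 12 mm above the table and 165 mm along y from the base origin.
- white_end: The same end block in white, at the other end of the slide.
- carriage (a joint): Position of the carriage along the base's y axis, m: 0 in the middle slot, +0.04 one notch towards +y of the base, -0.04 one towards -y (stops at +-0.082). Needs about 2 N to slide; locked (1.5 mm play) while the knob's pin is in a slot.
- carriage_mark (a point): Point on the top face of the carriage deck (aluminium plate 220 x 140 mm, top 46 mm above the table), over the base origin when the carriage is at 0. Horizontally 165 mm from the green end block's origin at the start, 125 mm when one notch nearer.
- index (a joint): Lift of the index knob, m: 0 fully down (pin 12 mm deep in a slot), 0.018 pulled right up. The spring pushes it down with 5 N when down, 9 N when up. The pin clears the bar above 0.012; on the bar between slots it rests at 0.012, and within about 4 mm of a slot's middle it drops in by itself.
- index_grip (a point): Centre of the black round index knob, 34 mm diameter, standing upright on the carriage; the straight part to grip is 24 mm high, from 11 mm below to 13 mm above this point (knob top 17 mm above, underside 23 mm below it; the deck is 39 mm below it when the knob is down). It rides on the carriage, 100 mm towards -x and 50 mm towards -y of carriage_mark in base axes.
- release (a joint): Travel of the red release button, m: 0 up, 0.008 fully down, which takes 6 N; it springs back. Pressed beyond about 0.006 it draws the bolt from the cover.
- release_top (a point): Centre of the top of the red round button, 30 mm diameter, pressed straight down, 68 mm above the table, in a black housing of 40 mm diameter whose top is 10 mm below it; on the carriage 100 mm towards -x and 50 mm towards +y of carriage_mark in base axes.
- cover (a joint): Opening angle of the clear clamshell cover with steel edges, rad: 0 shut, 1.75 fully open against its stop. Once the button is pressed it springs open by itself and stays open. The cover is 130 x 134 x 62 mm deep, and is hinged on the deck along its edge farthest from the knob (85 mm towards +x of carriage_mark), so that it rises and stands up at the far side.
- cover_front (a point): Middle of the cover's upper front edge (the side of the knob), 130 mm from the hinge line and, when shut, 62 mm above the deck.
- gift_box: Rectangular red and white striped gift box with a white lid and gold band, one solid piece 90 (x) x 60 (y) x 50 (z) mm, 0.2 to 0.4 kg. Origin at the centre of its underside. It stands on the deck under the cover, 25 mm towards +x of carriage_mark, its 90 mm side along base x, loose between blue locators 10 mm high at its corners and ends; the middle of its long sides is free for the fingers.
- tray: Blue open tray, 200 (x) x 160 (y) x 15 mm, walls and floor 4 mm, on the table left or right of the slide. Origin at the centre of its underside.
- drums: Stack of two red and white striped round boxes (one piece), 113 mm diameter, 91 mm high. Origin at the centre of its underside. Bystander.
- bowl: Steel bowl, 120 mm diameter, 50 mm high. Origin at the centre of its underside. Bystander.
- spatula: White-handled spatula, 200 mm long, lying flat along its x axis. Bystander.

How it is judged:
On the way, in this order (a step that is already met when the one before it is completed fails the run):
1. the index knob is pulled up clear of its slot (value of joint index above 0.0105 m), for 0.05 s.
2. the carriage is locked one notch nearer the green end block, the knob down and let go (horizontal distance between carriage_mark and green_end between 0.121 and 0.129 m and value of joint index below 0.003 m and contact force between the fingers and index below 0.1 N), for 0.2 s.
3. the cover has sprung fully open (value of joint cover above 1.65 rad), for 0.2 s.
4. the gift box is lifted clear of the carriage (height (world z) of gift_box above 0.075 m and contact force between the fingers and gift_box above 0.5 N), for 0.05 s.
5. the gift box stands flat inside the tray (x of gift_box in the frame of tray between -0.09 and 0.09 m and y of gift_box in the frame of tray between -0.07 and 0.07 m and z of gift_box in the frame of tray below 0.012 m and angle between gift_box's own z axis and vertical below 0.1 rad), for 0.2 s.
At the end, for the whole second after the job is handed in: The carriage is locked one notch nearer the green end block (125 mm +-4 mm from it, knob down within 3 mm), the cover is open beyond 1.6 rad, and the gift box is at rest, upright within 0.1 rad and flat on the floor of the blue tray, within its walls (all of step 5 and horizontal distance between carriage_mark and green_end between 0.121 and 0.129 m and value of joint index below 0.003 m and value of joint cover above 1.6 rad and linear speed of gift_box below 0.02 m/s); the robot touches nothing.
It fails at once if the round boxes are moved by more than 30 mm (distance of drums from where it was at the start of the episode above 0.03 m).
It fails at once if the bowl is moved by more than 30 mm (distance of bowl from where it was at the start of the episode above 0.03 m).
It fails at once if the spatula is moved by more than 30 mm (distance of spatula from where it was at the start of the episode above 0.03 m).
It fails at once if the gift box is dropped (falls free faster than 0.5 m/s) (linear speed of gift_box above 0.5 m/s and contact force between the fingers and gift_box below 0.1 N).
It also fails if it takes over 62 s, if anything falls off the work surface, if the arm or the gripper's body presses on something with over 40 N, if the wrist force passes 120 N, or if a joint passes its speed limit or range.

## Working session

There is one attempt and no reset: what is moved stays moved. The work goes in short steps, Python scripts to look and compute and a tool call to move; the robot and the scene stay as the last step left them, time stands still between calls to the robot, and variables do not carry over. Pictures are saved under pics/ and viewed, and the job is handed in when it is done.

Besides the shell and the picture viewer there is one more tool, called as name(argument=value, ...), one argument or row to a line, values as JSON. servo_tool: Moves the arm, as the interface text tells. Its arguments: {"type":"object","properties":{"increments":{"type":"array"},"grip_force":{"type":"number"}},"required":["increments"]}

```bash
mkdir -p pics; ls; python3 - <<'E'
from station import readout, capture, camera_params, job, r
import cv2
print(readout.get_obs(), r.grip_depth)
for n in("scene","top"):
    im=capture(n); cv2.imwrite(f"pics/{n}0.png",im)
    p=camera_params(n); print(n,p)
E
```

```text
pics
{'clock': 0.0, 'joints': array([ 1.29797757e+00,  4.23827503e-01,  1.63071139e+00, -5.56168507e-06,
        1.08856792e+00, -1.90135267e-02]), 'qd': array([-0.00091491,  0.00065882, -0.0015027 ,  0.00168266, -0.00023626,
       -0.00051995]), 'effort': array([-1.01595881e-03, -5.57371545e+01, -2.81751037e+01,  4.78225161e-05,
        7.34583096e-03, -4.11911674e-05]), 'eef_pos': array([0.15676764, 0.60445332, 0.2305456 ]), 'tool_rot': array([-3.97575733e-01, -3.11611614e+00,  2.35411899e-03]), 'ft_force': array([ 0.14556489,  0.26032274, -0.29617919]), 'torque': array([-0.00064828, -0.02084472, -0.03416131]), 'gripper_width': 0.998756848792583} 0.0187
scene {'fx': 367.87168127140166, 'fy': 367.87168127140166, 'cx': 258.84180274837286, 'cy': 192.13738602611997, 'extrinsics': array([[-3.60299729e-01,  6.17093031e-01, -6.99557214e-01,
         1.26010504e+00],
       [ 9.32836376e-01,  2.37838108e-01, -2.70646133e-01,
         2.65871185e-01],
       [-6.32477785e-04, -7.50086145e-01, -6.61339833e-01,
         7.28977942e-01],
       [ 0.00000000e+00,  0.00000000e+00,  0.00000000e+00,
         1.00000000e+00]])}
top {'fx': 414.6959957075671, 'fy': 414.6959957075671, 'cx': 256.5042168318612, 'cy': 193.03595238085717, 'extrinsics': array([[ 0.01589389, -0.98664173,  0.16212796,  0.37920407],
       [-0.999842  , -0.01439226,  0.01043233, -0.00772893],
       [-0.00795958, -0.16226816, -0.98671459,  1.37499703],
       [ 0.        ,  0.        ,  0.        ,  1.        ]])}
```

View pics/scene0.png

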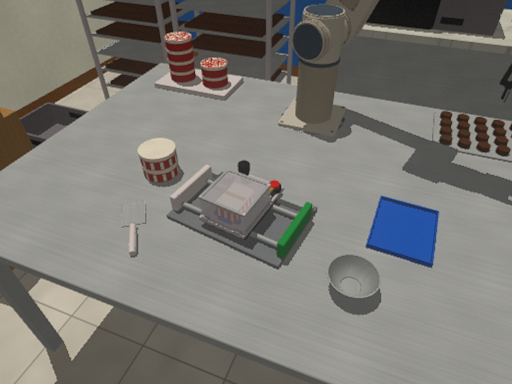

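View pics/top0.png

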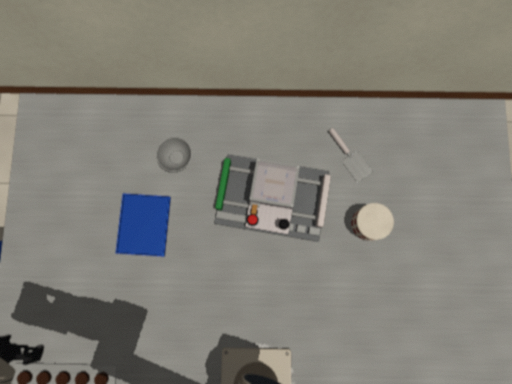

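The top view shows the green end at about (222,184), i.e. +y, the button near (252,219), the knob near (283,224), the tray at (144,225), the bowl at (174,155), the drums at (374,222) and the spatula at (350,155). Next I'll measure them with colour masks.

```bash
cat > h.py <<'E'
import numpy as np, cv2
from station import readout, capture, camera_params, job, r
def ray(n,uv):
    p=camera_params(n);E=p["extrinsics"]
    d=E[:3,:3]@np.array([(uv[0]-p["cx"])/p["fx"],(uv[1]-p["cy"])/p["fy"],1.]);return E[:3,3],d/np.linalg.norm(d)
def plane(n,uv,z):
    o,d=ray(n,uv);return o+d*(z-o[2])/d[2]
def proj(n,P):
    p=camera_params(n);E=p["extrinsics"];q=E[:3,:3].T@(np.array(P)-E[:3,3]);return np.array([p["fx"]*q[0]/q[2]+p["cx"],p["fy"]*q[1]/q[2]+p["cy"]])
def tri(a,b):
    o1,d1=ray("scene",a);o2,d2=ray("top",b)
    s=np.linalg.lstsq(np.c_[d1,-d2],o2-o1,rcond=None)[0];A=o1+s[0]*d1;B=o2+s[1]*d2
    return (A+B)/2,np.linalg.norm(A-B)
def masks(im):
    h=cv2.cvtColor(im,cv2.COLOR_BGR2HSV);H,S,V=[h[...,i].astype(int) for i in range(3)]
    return dict(green=(H>45)&(H<80)&(S>120)&(V>50),blue=(H>105)&(H<130)&(S>150)&(V>60),red=((H<6)|(H>172))&(S>190)&(V>90),black=(V<40))
def blobs(m,amin=15,roi=None):
    m=m.astype(np.uint8)
    if roi: k=np.zeros_like(m);k[roi[1]:roi[3],roi[0]:roi[2]]=1;m=m*k
    n,l,s,c=cv2.connectedComponentsWithStats(m)
    return [(s[i,4],tuple(c[i].round(1)),tuple(s[i,:4]),(l==i)) for i in range(1,n) if s[i,4]>=amin]
def rect(m): 
    c=max(cv2.findContours(m.astype(np.uint8),0,2)[0],key=cv2.contourArea);return cv2.minAreaRect(c)
E
python3 - <<'E'
from h import *
for n,roi in(("top",(100,100,420,260)),("scene",(100,120,450,310))):
    im=cv2.imread(f"pics/{n}0.png");M=masks(im)
    for k in M:
        for b in blobs(M[k],12,roi): print(n,k,b[0],b[1],[int(v) for v in b[2]],rect(b[3]) if k in("green","blue") else "")
im=cv2.imread("pics/top0.png")[140:260,200:340];cv2.imwrite("pics/topz.png",cv2.resize(im,None,fx=5,fy=5,interpolation=2))
im=cv2.imread("pics/scene0.png")[145:265,160:330];cv2.imwrite("pics/scz.png",cv2.resize(im,None,fx=4.5,fy=4.5,interpolation=2))
E
```

```text
top green 316 (np.float64(222.6), np.float64(183.7)) [216, 159, 14, 50] ((222.73574829101562, 183.4488525390625), (6.492415428161621, 50.387474060058594), 10.954061508178711)
top blue 2777 (np.float64(142.9), np.float64(224.6)) [116, 194, 54, 62] ((142.7156982421875, 224.52212524414062), (47.749515533447266, 59.91645812988281), 5.85601282119751)
top red 65 (np.float64(252.0), np.float64(219.1)) [248, 215, 9, 9] 
top black 60 (np.float64(283.1), np.float64(223.6)) [279, 220, 9, 8] 
scene green 662 (np.float64(293.4), np.float64(230.0)) [277, 202, 35, 56] ((293.80767822265625, 229.03843688964844), (12.480754852294922, 60.73967361450195), 33.690067291259766)
scene blue 3468 (np.float64(404.4), np.float64(230.6)) [367, 196, 72, 71] ((406.0254821777344, 230.21337890625), (68.34068298339844, 55.13529968261719), 16.389541625976562)
scene red 41 (np.float64(274.4), np.float64(183.5)) [271, 181, 8, 6] 
scene black 12 (np.float64(278.2), np.float64(189.2)) [275, 185, 6, 8]
```

View pics/topz.png

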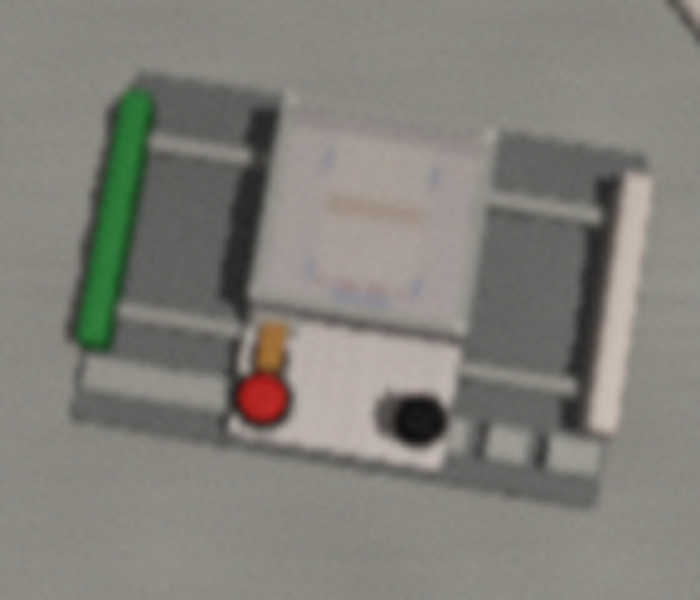

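View pics/scz.png

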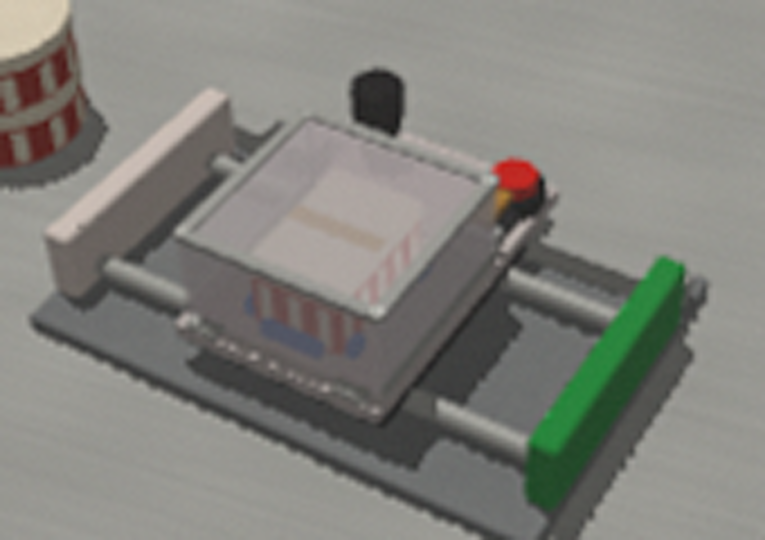

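```bash
python3 - <<'E'
from h import *
z=lambda x,y:((x+.5)/5-.5+200,(y+.5)/5-.5+140)
kn=plane("top",(283.1,223.6),.102);bt=plane("top",(252,219.1),.068)
print("knob",kn,"btn",bt)
c=[plane("top",z(*q),.012)[:2] for q in((143,72),(645,157),(597,505),(73,418))]
print(np.round(c,4),"base ctr",np.mean(c,0))
d=(c[0]-c[1])+(c[3]-c[2]);print("yaw plate",np.degrees(np.arctan2(-d[0],d[1])))
g=plane("top",(222.7,183.5),.062);print("green",g)
w=plane("top",z(617,302),.062);print("white",w);d=g-w;print("yaw ends",np.degrees(np.arctan2(-d[0],d[1])),np.linalg.norm(d[:2]))
d=bt-kn;print("yaw btn",np.degrees(np.arctan2(-d[0],d[1])),np.linalg.norm(d[:2]))
print("tri btn",tri((274.4,183.5),(252,219.1)))
im=cv2.imread("pics/top0.png");b=cv2.boxPoints(rect(masks(im)["blue"]))
t=np.array([plane("top",q,.012)[:2] for q in b]);print("tray",t,t.mean(0))
for nm,uv,h in(("drums",(376,221),.091),("bowl",(174,154),.05),("spat",(350,155),.01)):print(nm,plane("top",uv,h))
yaw=np.radians(-7.);
E
```

```text
knob [ 0.49441453 -0.07748429  0.102     ] btn [0.51024631 0.01900234 0.068     ]
[[ 0.7357  0.1046]
 [ 0.6816 -0.234 ]
 [ 0.4488 -0.1999]
 [ 0.5004  0.1444]] base ctr [ 0.5916176 -0.0462153]
yaw plate -8.800350170320264
green [0.62449886 0.11559472 0.062     ]
white [ 0.5754914  -0.20669945  0.062     ]
yaw ends -8.64606084497265 0.32599886386102217
yaw btn -9.31821165856727 0.09777686224062769
tri btn (array([0.50991935, 0.02059153, 0.06635746]), np.float64(0.0032626940973095263))
tray [[0.40183231 0.46242126]
 [0.5991507  0.45595686]
 [0.58502527 0.29619152]
 [0.38858203 0.30630908]] [0.49364758 0.38021968]
drums [ 0.5078361  -0.36552654  0.091     ]
bowl [0.72326233 0.28013408 0.05      ]
spat [ 0.7383982  -0.30728592  0.01      ]
```

servo_tool(
  increments=[
    {"tx": 0.026, "ty": -0.051, "az": 1.9},
    {"tx": 0.026, "ty": -0.051, "az": 1.9},
    {"tx": 0.026, "ty": -0.051, "az": 1.9},
    {"tx": 0.026, "ty": -0.051},
    {"tx": 0.026, "ty": -0.051},
  ],
  grip_force=40,
)

```text
invalid input
```

servo_tool(
  increments=[
    {"tx": 0.026, "ty": -0.051},
    {"tx": 0.026, "ty": -0.051},
    {"tx": 0.026, "ty": -0.051},
    {"tx": 0.026, "ty": -0.051},
    {"tx": 0.026, "ty": -0.051},
  ],
)

```text
invalid input
```

servo_tool(
  increments=[
    {"tx": 0.026, "ty": -0.051, "tz": 0, "ax": 0, "ay": 0, "az": 1.9, "grip": 0.085},
    {"tx": 0.026, "ty": -0.051, "tz": 0, "ax": 0, "ay": 0, "az": 1.9, "grip": 0.085},
    {"tx": 0.026, "ty": -0.051, "tz": 0, "ax": 0, "ay": 0, "az": 1.9, "grip": 0.085},
    {"tx": 0.026, "ty": -0.051, "tz": 0, "ax": 0, "ay": 0, "az": 0, "grip": 0.085},
    {"tx": 0.026, "ty": -0.051, "tz": 0, "ax": 0, "ay": 0, "az": 0, "grip": 0.085},
  ],
  grip_force=40,
)

```text
clock: 0.72
eef_pos: [0.2873, 0.3482, 0.2312]
tool_rot: [0.241, 3.132, -0.0]
ft_force: [0.7, -0.9, -0.2]
gripper_width: 0.998
```

servo_tool(
  increments=[
    {"tx": 0.026, "ty": -0.0535, "tz": 0, "ax": 0, "ay": 0, "az": 0, "grip": 0.085},
    {"tx": 0.026, "ty": -0.0535, "tz": 0, "ax": 0, "ay": 0, "az": 0, "grip": 0.085},
    {"tx": 0.026, "ty": -0.0535, "tz": 0, "ax": 0, "ay": 0, "az": 0, "grip": 0.085},
    {"tx": 0.026, "ty": -0.0535, "tz": 0, "ax": 0, "ay": 0, "az": 0, "grip": 0.085},
    {"tx": 0.026, "ty": -0.0535, "tz": 0, "ax": 0, "ay": 0, "az": 0, "grip": 0.085},
  ],
)

```text
clock: 1.35
eef_pos: [0.4174, 0.0806, 0.2314]
tool_rot: [0.242, 3.132, 0.0]
ft_force: [0.7, 0.3, -0.5]
gripper_width: 0.999
```

servo_tool(
  increments=[
    {"tx": 0.026, "ty": -0.0535, "tz": 0, "ax": 0, "ay": 0, "az": 0, "grip": 0.085},
    {"tx": 0.026, "ty": -0.0535, "tz": 0, "ax": 0, "ay": 0, "az": 0, "grip": 0.085},
    {"tx": 0.026, "ty": -0.0535, "tz": 0, "ax": 0, "ay": 0, "az": 0, "grip": 0.085},
    {"tx": 0, "ty": 0, "tz": -0.04, "ax": 0, "ay": 0, "az": 0, "grip": 0.085},
    {"tx": 0, "ty": 0, "tz": -0.03, "ax": 0, "ay": 0, "az": 0, "grip": 0.085},
  ],
)

```text
clock: 1.98
eef_pos: [0.4945, -0.079, 0.1599]
tool_rot: [-0.245, -3.131, -0.0]
ft_force: [0.4, 0.3, -1.8]
gripper_width: 0.993
```

servo_tool(
  increments=[
    {"tx": 0, "ty": 0, "tz": -0.03, "ax": 0, "ay": 0, "az": 0, "grip": 0.085},
    {"tx": 0, "ty": 0, "tz": -0.03, "ax": 0, "ay": 0, "az": 0, "grip": 0.085},
    {"tx": 0, "ty": 0, "tz": -0.02, "ax": 0, "ay": 0, "az": 0, "grip": 0.085},
    {"tx": 0, "ty": 0, "tz": -0.014, "ax": 0, "ay": 0, "az": 0, "grip": 0.085},
    {"tx": 0, "ty": 0, "tz": 0, "ax": 0, "ay": 0, "az": 0, "grip": 0.085},
  ],
)

```text
clock: 2.6
eef_pos: [0.4943, -0.0779, 0.0665]
tool_rot: [-0.242, -3.13, -0.0]
ft_force: [-0.2, 0.5, 0.5]
gripper_width: 0.995
```

```bash
python3 - <<'E'
from h import *
im=capture("scene")[120:270,150:330];cv2.imwrite("pics/s1.png",cv2.resize(im,None,fx=4,fy=4,interpolation=2))
print(readout.get_obs()["eef_pos"])
E
```

```text
[ 0.49483665 -0.07801327  0.06723027]
```

View pics/s1.png

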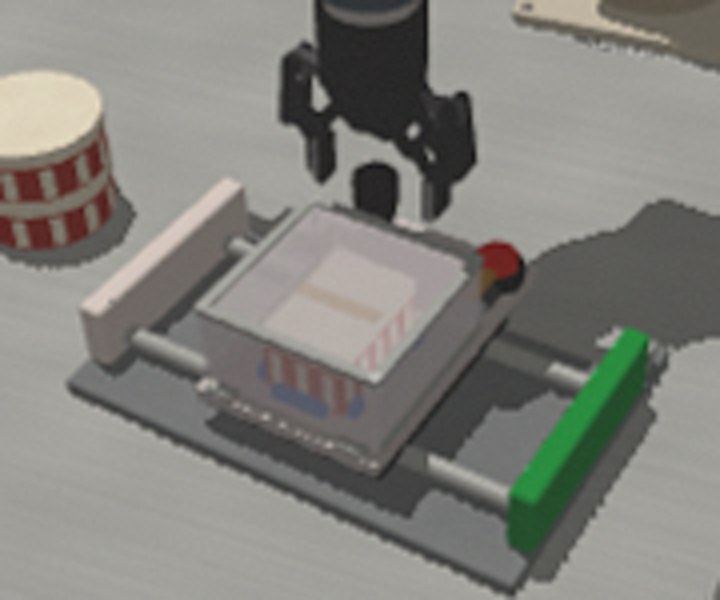

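The fingers straddle the knob, at about (375,190) in this crop. I'll close on it.

servo_tool(
  increments=[
    {"tx": 0, "ty": 0, "tz": 0, "ax": 0, "ay": 0, "az": 0, "grip": 0.02},
    {"tx": 0, "ty": 0, "tz": 0, "ax": 0, "ay": 0, "az": 0, "grip": 0.02},
    {"tx": 0, "ty": 0, "tz": 0, "ax": 0, "ay": 0, "az": 0, "grip": 0.02},
    {"tx": 0, "ty": 0, "tz": 0, "ax": 0, "ay": 0, "az": 0, "grip": 0.02},
    {"tx": 0, "ty": 0, "tz": 0, "ax": 0, "ay": 0, "az": 0, "grip": 0.02},
  ],
  grip_force=50,
)

```text
clock: 3.28
eef_pos: [0.4953, -0.0781, 0.0682]
tool_rot: [0.242, 3.131, -0.0]
ft_force: [-1.5, 0.1, 7.3]
gripper_width: 0.377
```

servo_tool(
  increments=[
    {"tx": 0, "ty": 0, "tz": 0, "ax": 0, "ay": 0, "az": 0, "grip": 0.02},
    {"tx": 0, "ty": 0, "tz": 0, "ax": 0, "ay": 0, "az": 0, "grip": 0.02},
    {"tx": 0, "ty": 0, "tz": 0, "ax": 0, "ay": 0, "az": 0, "grip": 0.02},
  ],
)

```text
clock: 3.65
eef_pos: [0.4953, -0.0781, 0.0682]
tool_rot: [0.242, 3.131, -0.0]
ft_force: [-2.3, -0.8, 6.7]
gripper_width: 0.374
```

servo_tool(
  increments=[
    {"tx": 0, "ty": 0, "tz": 0.006, "ax": 0, "ay": 0, "az": 0, "grip": 0.02},
    {"tx": 0, "ty": 0, "tz": 0.006, "ax": 0, "ay": 0, "az": 0, "grip": 0.02},
    {"tx": 0, "ty": 0, "tz": 0.004, "ax": 0, "ay": 0, "az": 0, "grip": 0.02},
    {"tx": 0, "ty": 0, "tz": 0, "ax": 0, "ay": 0, "az": 0, "grip": 0.02},
  ],
)

```text
clock: 4.15
eef_pos: [0.4951, -0.0781, 0.0835]
tool_rot: [0.242, 3.132, -0.0]
ft_force: [3.9, -0.6, -9.1]
gripper_width: 0.376
```

```bash
python3 - <<'E'
from h import *
im=capture("scene")[120:270,150:330];cv2.imwrite("pics/s2.png",cv2.resize(im,None,fx=4,fy=4,interpolation=2))
o=readout.get_obs();print(o["eef_pos"],o["ft_force"])
E
```

```text
[ 0.49513211 -0.07810239  0.08334771] [ 4.29324342 -2.17833335 -8.9288049 ]
```

View pics/s2.png

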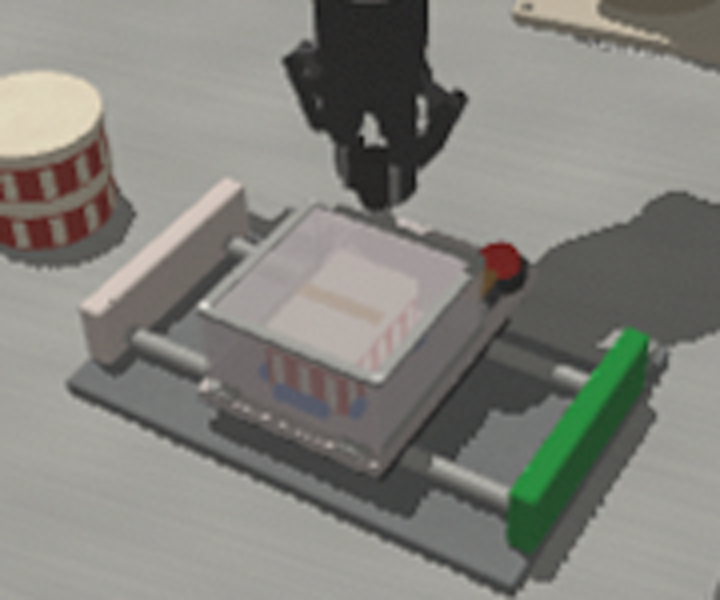

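The spring pulls with 9 N, so the knob is up. Now I'll slide it 40 mm along base +y.

servo_tool(
  increments=[
    {"tx": 0.0015, "ty": 0.0099, "tz": 0, "ax": 0, "ay": 0, "az": 0, "grip": 0.02},
    {"tx": 0.0015, "ty": 0.0099, "tz": 0, "ax": 0, "ay": 0, "az": 0, "grip": 0.02},
    {"tx": 0.0015, "ty": 0.0099, "tz": 0, "ax": 0, "ay": 0, "az": 0, "grip": 0.02},
    {"tx": 0.0015, "ty": 0.0099, "tz": 0, "ax": 0, "ay": 0, "az": 0, "grip": 0.02},
    {"tx": 0, "ty": 0, "tz": 0, "ax": 0, "ay": 0, "az": 0, "grip": 0.02},
  ],
)

```text
clock: 4.82
eef_pos: [0.5015, -0.0375, 0.0833]
tool_rot: [0.241, 3.131, 0.001]
ft_force: [4.3, 0.5, -9.2]
gripper_width: 0.376
```

```bash
python3 - <<'E'
from h import *
f=capture("top");im=f[140:260,200:340];cv2.imwrite("pics/t3.png",cv2.resize(im,None,fx=5,fy=5,interpolation=2))
print([(b[0],b[1]) for b in blobs(masks(f)["red"],12,(200,140,340,260))])
im=capture("scene")[120:270,150:330];cv2.imwrite("pics/s3.png",cv2.resize(im,None,fx=4,fy=4,interpolation=2))
E
```

```text
[]
```

View pics/s3.png

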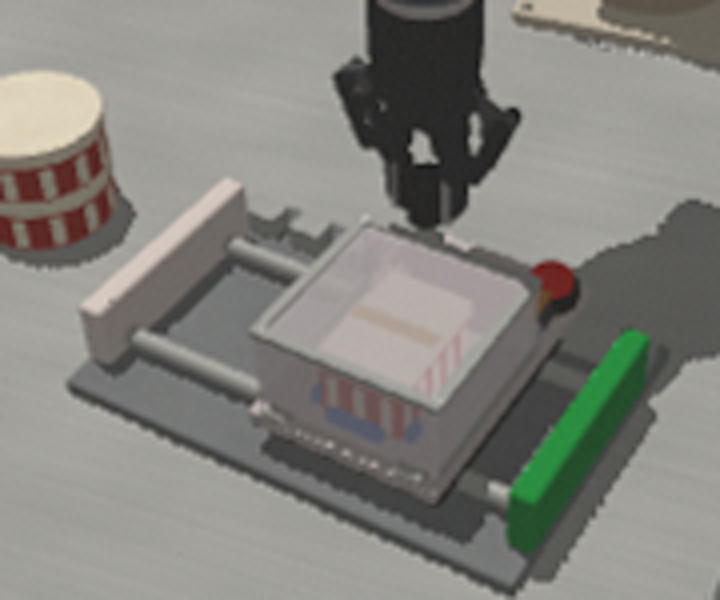

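View pics/t3.png

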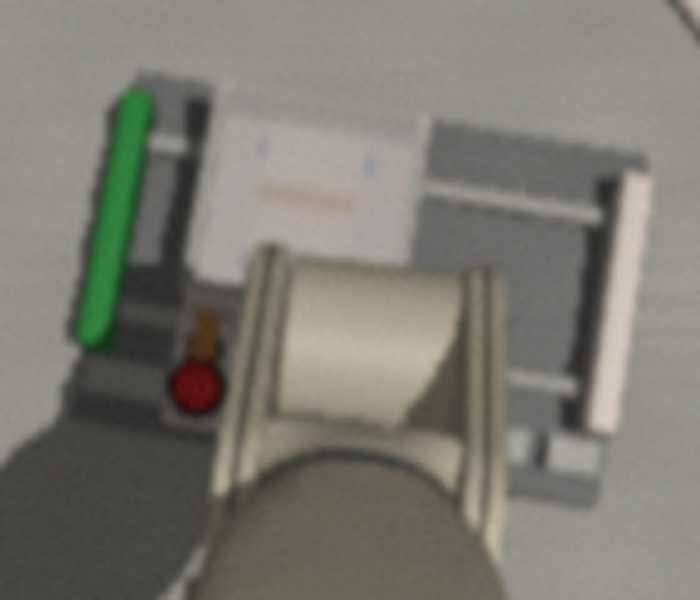

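servo_tool(
  increments=[
    {"tx": 0, "ty": -0.0005, "tz": -0.004, "ax": 0, "ay": 0, "az": 0, "grip": 0.02},
    {"tx": 0, "ty": 0, "tz": -0.004, "ax": 0, "ay": 0, "az": 0, "grip": 0.02},
    {"tx": 0, "ty": 0, "tz": -0.004, "ax": 0, "ay": 0, "az": 0, "grip": 0.02},
    {"tx": 0, "ty": 0, "tz": -0.004, "ax": 0, "ay": 0, "az": 0, "grip": 0.02},
    {"tx": 0, "ty": 0, "tz": 0, "ax": 0, "ay": 0, "az": 0, "grip": 0.02},
  ],
)

```text
clock: 5.55
eef_pos: [0.5014, -0.0389, 0.0682]
tool_rot: [0.242, 3.131, 0.0]
ft_force: [1.9, 0.8, 6.3]
gripper_width: 0.384
```

servo_tool(
  increments=[
    {"tx": 0, "ty": 0, "tz": 0, "ax": 0, "ay": 0, "az": 0, "grip": 0.085},
    {"tx": 0, "ty": 0, "tz": 0, "ax": 0, "ay": 0, "az": 0, "grip": 0.085},
    {"tx": 0, "ty": 0, "tz": 0, "ax": 0, "ay": 0, "az": 0, "grip": 0.085},
    {"tx": 0, "ty": 0, "tz": 0, "ax": 0, "ay": 0, "az": 0, "grip": 0.085},
    {"tx": 0, "ty": 0, "tz": 0, "ax": 0, "ay": 0, "az": 0, "grip": 0.085},
  ],
)

```text
clock: 6.18
eef_pos: [0.5008, -0.0389, 0.0672]
tool_rot: [-0.242, -3.132, 0.0]
ft_force: [0.2, -0.9, -0.4]
gripper_width: 0.994
```

servo_tool(
  increments=[
    {"tx": 0, "ty": 0, "tz": 0.03, "ax": 0, "ay": 0, "az": 0, "grip": 0.085},
    {"tx": 0, "ty": 0, "tz": 0.04, "ax": 0, "ay": 0, "az": 0, "grip": 0.085},
    {"tx": 0, "ty": 0, "tz": 0.04, "ax": 0, "ay": 0, "az": 0, "grip": 0.02},
    {"tx": -0.05, "ty": 0, "tz": 0.01, "ax": 0, "ay": 0, "az": 0, "grip": 0.0},
    {"tx": -0.05, "ty": 0, "tz": 0, "ax": 0, "ay": 0, "az": 0, "grip": 0.0},
  ],
)

```text
clock: 6.8
eef_pos: [0.4004, -0.039, 0.1882]
tool_rot: [0.242, 3.13, -0.0]
ft_force: [0.5, -0.4, -0.1]
gripper_width: 0.37
```

```bash
python3 - <<'E'
from h import *
f=capture("top");im=f[140:260,200:340];cv2.imwrite("pics/t4.png",cv2.resize(im,None,fx=5,fy=5,interpolation=2))
g=capture("scene");im=g[120:270,150:330];cv2.imwrite("pics/s4.png",cv2.resize(im,None,fx=4,fy=4,interpolation=2))
M=masks(f);h=cv2.cvtColor(f,cv2.COLOR_BGR2HSV);red=((h[...,0]<6)|(h[...,0]>172))&(h[...,1]>150)&(h[...,2]>50)
for b in blobs(red,20,(200,140,300,260)):print(b[:2],plane("top",b[1],.068))
for b in blobs(M["black"],20,(200,140,300,260)):print("black",b[:2],plane("top",b[1],.102))
E
```

```text
(np.int32(81), (np.float64(239.3), np.float64(217.0))) [0.51630559 0.05931722 0.068     ]
black (np.int32(58), (np.float64(270.1), np.float64(221.5))) [ 0.50027502 -0.03749084  0.102     ]
```

View pics/s4.png

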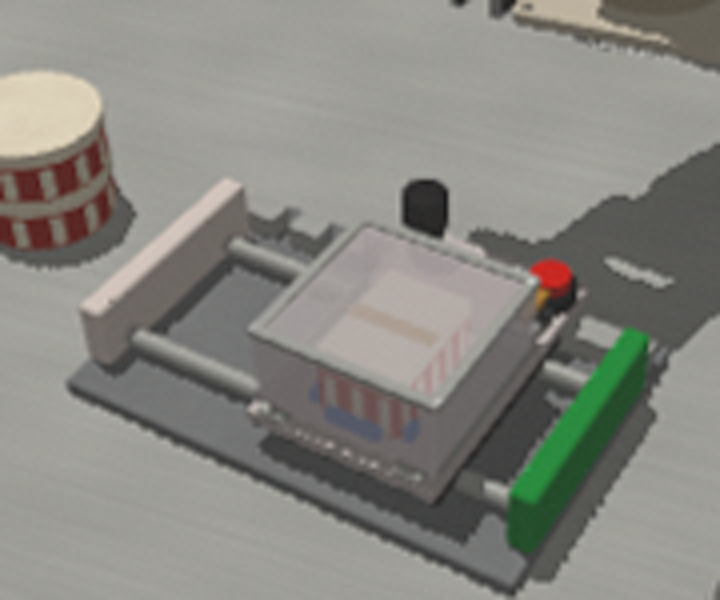

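View pics/t4.png

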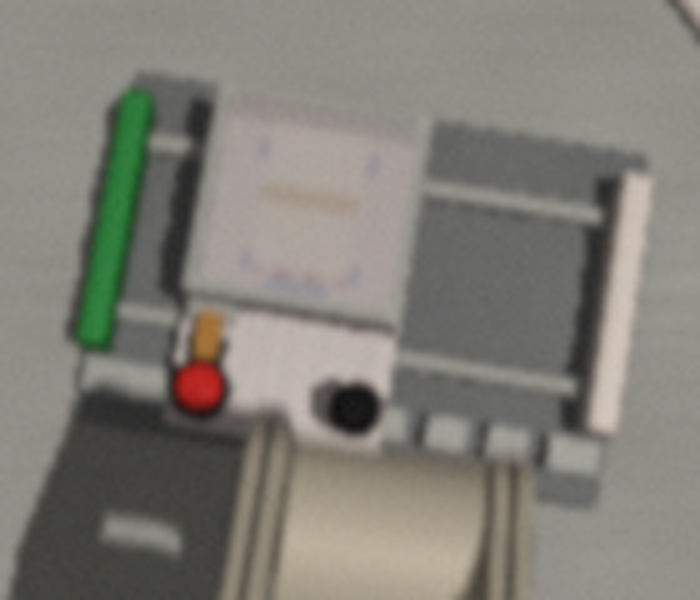

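The knob is down at (0.500,-0.037), 40 mm along, and the button is at (0.516,0.059). I'll press it with the fingers closed.

servo_tool(
  increments=[
    {"tx": 0.038, "ty": 0.033, "tz": 0, "ax": 0, "ay": 0, "az": 0, "grip": 0.0},
    {"tx": 0.038, "ty": 0.033, "tz": 0, "ax": 0, "ay": 0, "az": 0, "grip": 0.0},
    {"tx": 0.038, "ty": 0.032, "tz": -0.02, "ax": 0, "ay": 0, "az": 0, "grip": 0.0},
    {"tx": 0, "ty": 0, "tz": -0.04, "ax": 0, "ay": 0, "az": 0, "grip": 0.0},
    {"tx": 0, "ty": 0, "tz": -0.04, "ax": 0, "ay": 0, "az": 0, "grip": 0.0},
  ],
)

```text
clock: 7.52
eef_pos: [0.516, 0.0598, 0.0862]
tool_rot: [0.24, 3.131, 0.0]
ft_force: [-0.6, -0.7, -1.0]
gripper_width: -0.0
```

servo_tool(
  increments=[
    {"tx": 0, "ty": 0, "tz": -0.012, "ax": 0, "ay": 0, "az": 0, "grip": 0.0},
    {"tx": 0, "ty": 0, "tz": -0.006, "ax": 0, "ay": 0, "az": 0, "grip": 0.0},
    {"tx": 0, "ty": 0, "tz": -0.006, "ax": 0, "ay": 0, "az": 0, "grip": 0.0},
    {"tx": 0, "ty": 0, "tz": 0, "ax": 0, "ay": 0, "az": 0, "grip": 0.0},
  ],
)

```text
clock: 8.02
eef_pos: [0.5156, 0.0591, 0.0642]
tool_rot: [0.242, 3.131, 0.0]
ft_force: [-0.8, -0.6, 3.1]
gripper_width: 0.002
```

servo_tool(
  increments=[
    {"tx": 0, "ty": 0, "tz": -0.0025, "ax": 0, "ay": 0, "az": 0, "grip": 0.0},
    {"tx": 0, "ty": 0, "tz": -0.0025, "ax": 0, "ay": 0, "az": 0, "grip": 0.0},
    {"tx": 0, "ty": 0, "tz": 0, "ax": 0, "ay": 0, "az": 0, "grip": 0.0},
    {"tx": 0, "ty": 0, "tz": 0, "ax": 0, "ay": 0, "az": 0, "grip": 0.0},
  ],
)

```text
clock: 8.52
eef_pos: [0.5156, 0.0591, 0.0599]
tool_rot: [0.242, 3.13, 0.001]
ft_force: [-3.7, 0.1, 17.5]
gripper_width: -0.001
```

```bash
python3 - <<'E'
from h import *
g=capture("scene");im=g[100:270,150:350];cv2.imwrite("pics/s5.png",cv2.resize(im,None,fx=3.5,fy=3.5,interpolation=2))
E
```

```text
(no output)
```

View pics/s5.png

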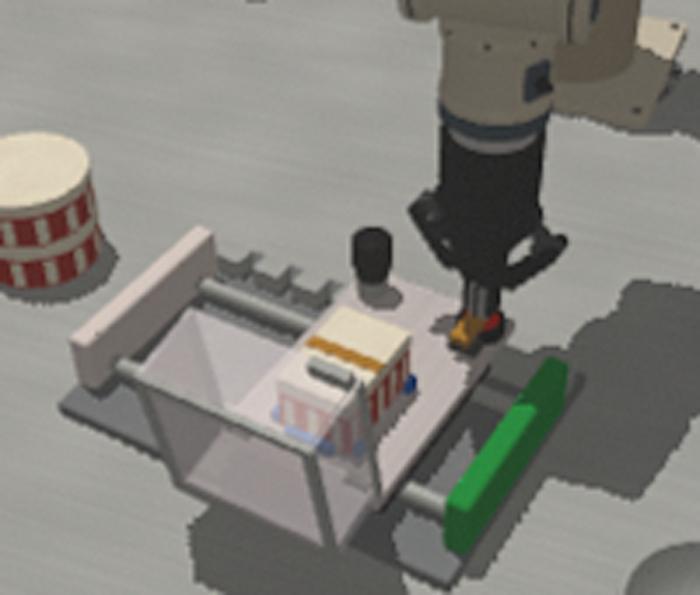

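The cover is open. I'll lift off and measure the box.

servo_tool(
  increments=[
    {"tx": 0, "ty": 0, "tz": 0.03, "ax": 0, "ay": 0, "az": 0, "grip": 0.0},
    {"tx": -0.01, "ty": 0, "tz": 0.05, "ax": 0, "ay": 0, "az": 0, "grip": 0.03},
    {"tx": -0.02, "ty": 0, "tz": 0.05, "ax": 0, "ay": 0, "az": 0, "grip": 0.085},
    {"tx": -0.05, "ty": 0, "tz": 0.03, "ax": 0, "ay": 0, "az": 0, "grip": 0.085},
    {"tx": -0.05, "ty": 0, "tz": 0, "ax": 0, "ay": 0, "az": 0, "grip": 0.085},
  ],
)

```text
clock: 9.2
eef_pos: [0.3854, 0.0592, 0.2205]
tool_rot: [0.242, 3.127, 0.002]
ft_force: [-0.0, -0.0, 0.2]
gripper_width: 0.849
```

```bash
python3 - <<'E'
from h import *
f=capture("top");im=f[140:260,200:340];cv2.imwrite("pics/t6.png",cv2.resize(im,None,fx=5,fy=5,interpolation=2))
g=capture("scene");im=g[120:270,150:330];cv2.imwrite("pics/s6.png",cv2.resize(im,None,fx=4,fy=4,interpolation=2))
h=cv2.cvtColor(f,cv2.COLOR_BGR2HSV);m=(h[...,0]>10)&(h[...,0]<28)&(h[...,1]>110)
for b in blobs(m,12,(200,140,340,260)):print("gold",b[:3],rect(b[3]),plane("top",b[1],.096))
b=(0.6316,-0.0092,.096);print(proj("top",b),(proj("top",b)-[200,140])*5)
E
```

```text
gold (np.int32(48), (np.float64(261.0), np.float64(179.2)), (np.int32(252), np.int32(177), np.int32(19), np.int32(5))) ((261.04052734375, 179.2567596435547), (18.248287200927734, 2.46598482131958), 9.462321281433105) [ 0.63362369 -0.0076337   0.096     ]
gold (np.int32(45), (np.float64(240.9), np.float64(207.1)), (np.int32(238), np.int32(203), np.int32(6), np.int32(9))) ((240.5, 207.0), (8.0, 5.0), 90.0) [0.54433828 0.05360399 0.096     ]
[261.48940223 179.83902095] [307.44701117 199.19510475]
```

View pics/s6.png

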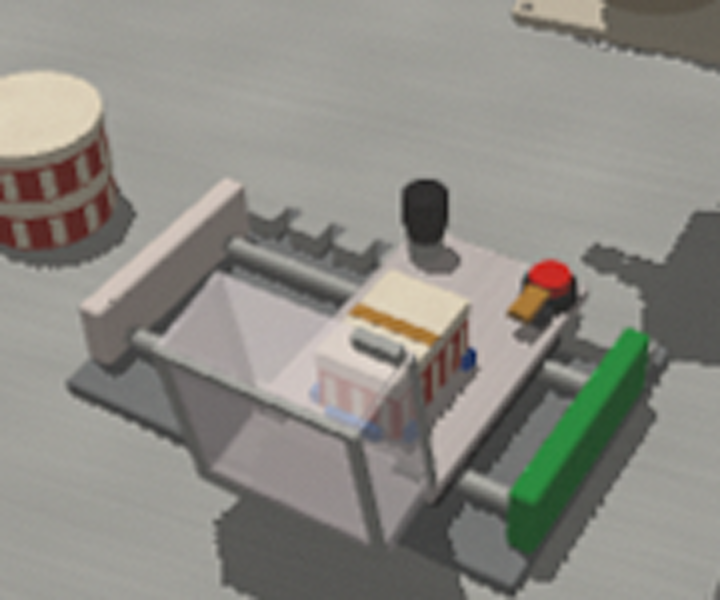

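View pics/t6.png

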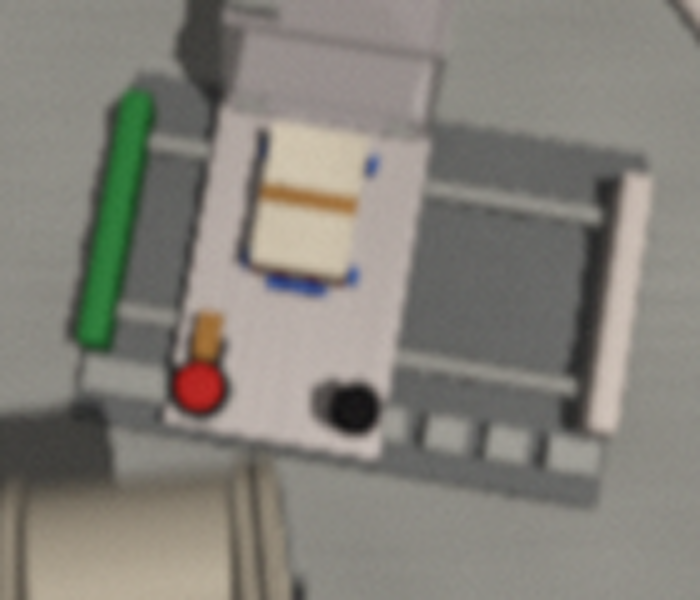

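servo_tool(
  increments=[
    {"tx": 0.049, "ty": -0.0135, "tz": 0, "ax": 0, "ay": 0, "az": 0, "grip": 0.085},
    {"tx": 0.049, "ty": -0.0135, "tz": 0, "ax": 0, "ay": 0, "az": 0, "grip": 0.085},
    {"tx": 0.049, "ty": -0.0135, "tz": 0, "ax": 0, "ay": 0, "az": 0, "grip": 0.085},
    {"tx": 0.049, "ty": -0.0135, "tz": 0, "ax": 0, "ay": 0, "az": 0, "grip": 0.085},
    {"tx": 0.049, "ty": -0.0135, "tz": 0, "ax": 0, "ay": 0, "az": 0, "grip": 0.085},
  ],
)

```text
clock: 9.93
eef_pos: [0.6319, -0.0091, 0.2179]
tool_rot: [0.242, 3.132, 0.0]
ft_force: [-0.4, 0.7, -0.0]
gripper_width: 0.992
```

servo_tool(
  increments=[
    {"tx": 0, "ty": 0, "tz": -0.04, "ax": 0, "ay": 0, "az": 0, "grip": 0.085},
    {"tx": 0, "ty": 0, "tz": -0.04, "ax": 0, "ay": 0, "az": 0, "grip": 0.085},
    {"tx": 0, "ty": 0, "tz": -0.02, "ax": 0, "ay": 0, "az": 0, "grip": 0.085},
    {"tx": 0, "ty": 0, "tz": 0, "ax": 0, "ay": 0, "az": 0, "grip": 0.085},
  ],
)

```text
clock: 10.42
eef_pos: [0.6292, -0.0084, 0.117]
tool_rot: [-0.242, -3.13, 0.0]
ft_force: [0.2, -0.5, 0.1]
gripper_width: 0.993
```

```bash
python3 - <<'E'
from h import *
print(readout.get_obs()["eef_pos"])
g=capture("scene");im=g[100:270,150:350];cv2.imwrite("pics/s7.png",cv2.resize(im,None,fx=3.5,fy=3.5,interpolation=2))
E
```

```text
[ 0.62919647 -0.00839628  0.11695478]
```

View pics/s7.png

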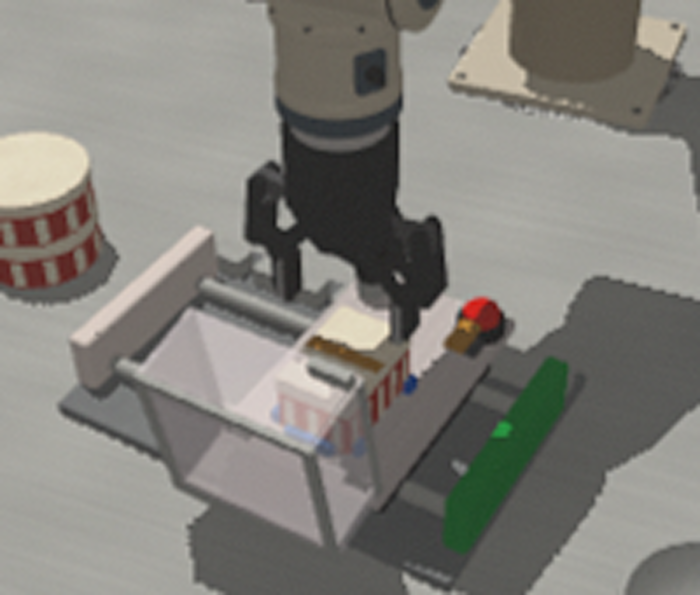

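servo_tool(
  increments=[
    {"tx": 0.002, "ty": 0, "tz": -0.02, "ax": 0, "ay": 0, "az": 0, "grip": 0.085},
    {"tx": 0, "ty": 0, "tz": -0.02, "ax": 0, "ay": 0, "az": 0, "grip": 0.085},
    {"tx": 0, "ty": 0, "tz": -0.015, "ax": 0, "ay": 0, "az": 0, "grip": 0.085},
    {"tx": 0, "ty": 0, "tz": -0.004, "ax": 0, "ay": 0, "az": 0, "grip": 0.085},
    {"tx": 0, "ty": 0, "tz": 0, "ax": 0, "ay": 0, "az": 0, "grip": 0.085},
  ],
)

```text
clock: 11.1
eef_pos: [0.6318, -0.0084, 0.059]
tool_rot: [-0.242, -3.132, 0.0]
ft_force: [-0.6, 0.0, -0.3]
gripper_width: 0.99
```

servo_tool(
  increments=[
    {"tx": 0, "ty": 0, "tz": 0, "ax": 0, "ay": 0, "az": 0, "grip": 0.05},
    {"tx": 0, "ty": 0, "tz": 0, "ax": 0, "ay": 0, "az": 0, "grip": 0.05},
    {"tx": 0, "ty": 0, "tz": 0, "ax": 0, "ay": 0, "az": 0, "grip": 0.05},
    {"tx": 0, "ty": 0, "tz": 0, "ax": 0, "ay": 0, "az": 0, "grip": 0.05},
    {"tx": 0, "ty": 0, "tz": 0, "ax": 0, "ay": 0, "az": 0, "grip": 0.05},
  ],
  grip_force=40,
)

```text
clock: 11.72
eef_pos: [0.6325, -0.0085, 0.0601]
tool_rot: [0.242, 3.131, 0.0]
ft_force: [0.3, 0.4, 6.5]
gripper_width: 0.692
```

servo_tool(
  increments=[
    {"tx": 0, "ty": 0, "tz": 0.01, "ax": 0, "ay": 0, "az": 0, "grip": 0.05},
    {"tx": 0, "ty": 0, "tz": 0.02, "ax": 0, "ay": 0, "az": 0, "grip": 0.05},
    {"tx": 0, "ty": 0, "tz": 0.03, "ax": 0, "ay": 0, "az": 0, "grip": 0.05},
    {"tx": 0, "ty": 0, "tz": 0.04, "ax": 0, "ay": 0, "az": 0, "grip": 0.05},
    {"tx": 0, "ty": 0, "tz": 0.02, "ax": 0, "ay": 0, "az": 0, "grip": 0.05},
  ],
)

```text
clock: 12.35
eef_pos: [0.633, -0.0085, 0.1826]
tool_rot: [0.242, 3.128, 0.0]
ft_force: [0.8, -0.4, -2.7]
gripper_width: 0.695
```

```bash
python3 - <<'E'
from h import *
o=readout.get_obs();print(o["eef_pos"],o["ft_force"],o["gripper_width"])
g=capture("scene");im=g[100:300,150:450];cv2.imwrite("pics/s8.png",cv2.resize(im,None,fx=2.5,fy=2.5,interpolation=2))
E
```

```text
[ 0.6329627  -0.00845836  0.18255091] [ 0.76973077 -0.41912256 -2.66603801] 0.6953529678895902
```

View pics/s8.png

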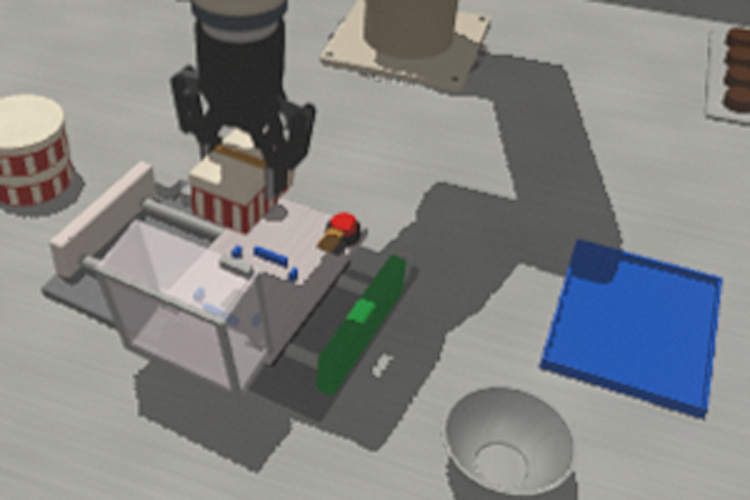

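The box is held and level, and the tray is clear. I'll carry it to the tray.

servo_tool(
  increments=[
    {"tx": -0.008, "ty": 0.02, "tz": 0, "ax": 0, "ay": 0, "az": 1, "grip": 0.05},
    {"tx": -0.014, "ty": 0.04, "tz": 0, "ax": 0, "ay": 0, "az": 1, "grip": 0.05},
    {"tx": -0.015, "ty": 0.043, "tz": 0, "ax": 0, "ay": 0, "az": 1, "grip": 0.05},
    {"tx": -0.015, "ty": 0.043, "tz": 0, "ax": 0, "ay": 0, "az": 1, "grip": 0.05},
    {"tx": -0.015, "ty": 0.043, "tz": 0, "ax": 0, "ay": 0, "az": 0, "grip": 0.05},
  ],
)

```text
clock: 13.02
eef_pos: [0.5625, 0.1823, 0.1775]
tool_rot: [-0.131, -3.136, 0.001]
ft_force: [0.8, 0.6, -3.0]
gripper_width: 0.696
```

servo_tool(
  increments=[
    {"tx": -0.015, "ty": 0.043, "tz": 0, "ax": 0, "ay": 0, "az": 0, "grip": 0.05},
    {"tx": -0.015, "ty": 0.043, "tz": 0, "ax": 0, "ay": 0, "az": 0, "grip": 0.05},
    {"tx": -0.015, "ty": 0.043, "tz": 0, "ax": 0, "ay": 0, "az": 0, "grip": 0.05},
    {"tx": -0.015, "ty": 0.04, "tz": 0, "ax": 0, "ay": 0, "az": 0, "grip": 0.05},
    {"tx": -0.012, "ty": 0.03, "tz": 0, "ax": 0, "ay": 0, "az": 0, "grip": 0.05},
  ],
)

```text
clock: 13.65
eef_pos: [0.4902, 0.3811, 0.1774]
tool_rot: [-0.129, -3.136, 0.003]
ft_force: [-0.8, 0.1, -3.1]
gripper_width: 0.696
```

servo_tool(
  increments=[
    {"tx": 0, "ty": 0, "tz": -0.03, "ax": 0, "ay": 0, "az": 0, "grip": 0.05},
    {"tx": 0, "ty": 0, "tz": -0.04, "ax": 0, "ay": 0, "az": 0, "grip": 0.05},
    {"tx": 0, "ty": 0, "tz": -0.04, "ax": 0, "ay": 0, "az": 0, "grip": 0.05},
    {"tx": 0, "ty": 0, "tz": -0.02, "ax": 0, "ay": 0, "az": 0, "grip": 0.05},
    {"tx": 0, "ty": 0, "tz": 0, "ax": 0, "ay": 0, "az": 0, "grip": 0.05},
  ],
)

```text
clock: 14.28
eef_pos: [0.4912, 0.3789, 0.0473]
tool_rot: [-0.132, -3.135, 0.004]
ft_force: [-0.0, 0.3, -1.5]
gripper_width: 0.695
```

```bash
python3 - <<'E'
from h import *
o=readout.get_obs();print(o["eef_pos"],o["ft_force"],o["gripper_width"])
g=capture("scene");im=g[100:300,200:500];cv2.imwrite("pics/s9.png",cv2.resize(im,None,fx=2.5,fy=2.5,interpolation=2))
E
```

```text
[0.49119057 0.37891174 0.04733606] [-0.00700985  0.27391316 -1.46093077] 0.6951421653735095
```

View pics/s9.png

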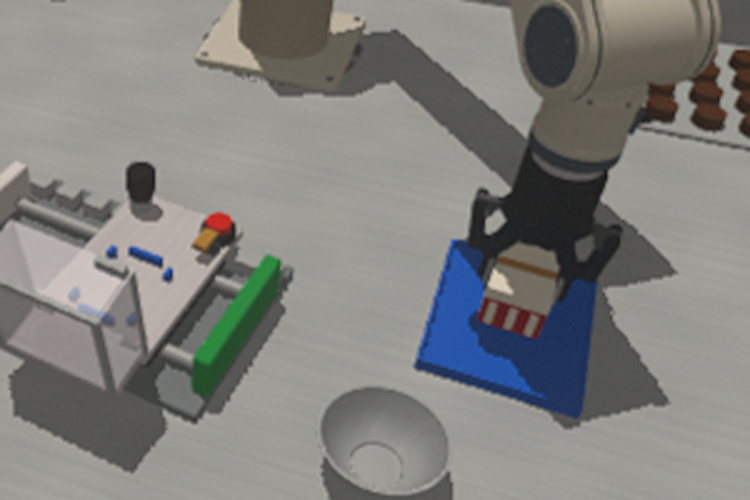

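Box is above the tray's middle with about 30 mm to go. I'll lower it gently until it makes contact.

servo_tool(
  increments=[
    {"tx": 0, "ty": 0, "tz": -0.012, "ax": 0, "ay": 0, "az": 0, "grip": 0.05},
    {"tx": 0, "ty": 0, "tz": -0.007, "ax": 0, "ay": 0, "az": 0, "grip": 0.05},
    {"tx": 0, "ty": 0, "tz": -0.004, "ax": 0, "ay": 0, "az": 0, "grip": 0.05},
    {"tx": 0, "ty": 0, "tz": -0.003, "ax": 0, "ay": 0, "az": 0, "grip": 0.05},
    {"tx": 0, "ty": 0, "tz": 0, "ax": 0, "ay": 0, "az": 0, "grip": 0.05},
  ],
)

```text
clock: 14.95
eef_pos: [0.4929, 0.3795, 0.0232]
tool_rot: [-0.133, -3.139, 0.0]
ft_force: [0.1, 0.0, -1.9]
gripper_width: 0.692
```

servo_tool(
  increments=[
    {"tx": 0, "ty": 0, "tz": -0.002, "ax": 0, "ay": 0, "az": 0, "grip": 0.05},
    {"tx": 0, "ty": 0, "tz": -0.002, "ax": 0, "ay": 0, "az": 0, "grip": 0.05},
    {"tx": 0, "ty": 0, "tz": -0.001, "ax": 0, "ay": 0, "az": 0, "grip": 0.05},
    {"tx": 0, "ty": 0, "tz": 0, "ax": 0, "ay": 0, "az": 0, "grip": 0.05},
  ],
)

```text
clock: 15.45
eef_pos: [0.4929, 0.3796, 0.0183]
tool_rot: [-0.133, -3.139, 0.0]
ft_force: [-0.1, -0.2, -2.9]
gripper_width: 0.695
```

servo_tool(
  increments=[
    {"tx": 0, "ty": 0, "tz": -0.001, "ax": 0, "ay": 0, "az": 0, "grip": 0.05},
    {"tx": 0, "ty": 0, "tz": -0.001, "ax": 0, "ay": 0, "az": 0, "grip": 0.05},
    {"tx": 0, "ty": 0, "tz": 0, "ax": 0, "ay": 0, "az": 0, "grip": 0.05},
  ],
)

```text
clock: 15.82
eef_pos: [0.4929, 0.3796, 0.0181]
tool_rot: [0.133, 3.139, 0.0]
ft_force: [-5.3, -2.9, 14.9]
gripper_width: 0.694
```

servo_tool(
  increments=[
    {"tx": 0, "ty": 0, "tz": 0.001, "ax": 0, "ay": 0, "az": 0, "grip": 0.05},
    {"tx": 0, "ty": 0, "tz": 0, "ax": 0, "ay": 0, "az": 0, "grip": 0.085},
    {"tx": 0, "ty": 0, "tz": 0, "ax": 0, "ay": 0, "az": 0, "grip": 0.085},
    {"tx": 0, "ty": 0, "tz": 0, "ax": 0, "ay": 0, "az": 0, "grip": 0.085},
    {"tx": 0, "ty": 0, "tz": 0, "ax": 0, "ay": 0, "az": 0, "grip": 0.085},
  ],
)

```text
clock: 16.45
eef_pos: [0.4929, 0.3796, 0.0172]
tool_rot: [-0.133, -3.139, 0.0]
ft_force: [0.6, 0.4, -1.1]
gripper_width: 0.995
```

servo_tool(
  increments=[
    {"tx": 0, "ty": 0, "tz": 0.02, "ax": 0, "ay": 0, "az": 0, "grip": 0.085},
    {"tx": 0, "ty": 0, "tz": 0.04, "ax": 0, "ay": 0, "az": 0, "grip": 0.085},
    {"tx": 0, "ty": 0, "tz": 0.05, "ax": 0, "ay": 0, "az": 0, "grip": 0.085},
    {"tx": -0.02, "ty": 0.02, "tz": 0.05, "ax": 0, "ay": 0, "az": 0, "grip": 0.085},
    {"tx": -0.05, "ty": 0.03, "tz": 0.02, "ax": 0, "ay": 0, "az": 0, "grip": 0.085},
  ],
)

```text
clock: 17.08
eef_pos: [0.4251, 0.4311, 0.2025]
tool_rot: [0.137, 3.133, 0.009]
ft_force: [-0.0, 1.1, -1.2]
gripper_width: 0.994
```

servo_tool(
  increments=[
    {"tx": -0.05, "ty": 0.03, "tz": 0, "ax": 0, "ay": 0, "az": 0, "grip": 0.085},
    {"tx": -0.04, "ty": 0.03, "tz": 0, "ax": 0, "ay": 0, "az": 0, "grip": 0.085},
    {"tx": 0, "ty": 0, "tz": 0, "ax": 0, "ay": 0, "az": 0, "grip": 0.085},
  ],
)

```text
clock: 17.45
eef_pos: [0.3304, 0.4914, 0.1989]
tool_rot: [0.126, 3.138, 0.003]
ft_force: [-0.0, -0.0, 0.4]
gripper_width: 0.997
```

```bash
python3 - <<'E'
from h import *
f=capture("top");cv2.imwrite("pics/t10.png",cv2.resize(f[120:270,100:420],None,fx=2.5,fy=2.5,interpolation=2))
g=capture("scene");cv2.imwrite("pics/s10.png",cv2.resize(g[90:310,90:460],None,fx=2.1,fy=2.1,interpolation=2))
M=masks(f)
for b in blobs(M["black"],20,(200,140,300,260)):print("knob",b[:2],plane("top",b[1],.102))
h=cv2.cvtColor(f,cv2.COLOR_BGR2HSV);m=(h[...,0]>10)&(h[...,0]<28)&(h[...,1]>110)
for b in blobs(m,12,(100,180,190,270)):print("gold",b[:3],plane("top",b[1],.054))
E
```

```text
knob (np.int32(58), (np.float64(270.1), np.float64(221.5))) [ 0.50027502 -0.03749084  0.102     ]
gold (np.int32(44), (np.float64(139.7), np.float64(222.9)), (np.int32(131), np.int32(221), np.int32(18), np.int32(5))) [0.49404216 0.37818179 0.054     ]
```

View pics/s10.png

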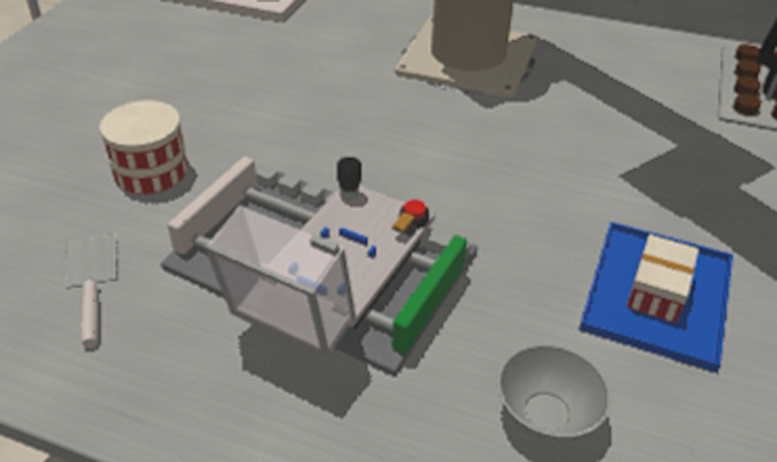

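View pics/t10.png

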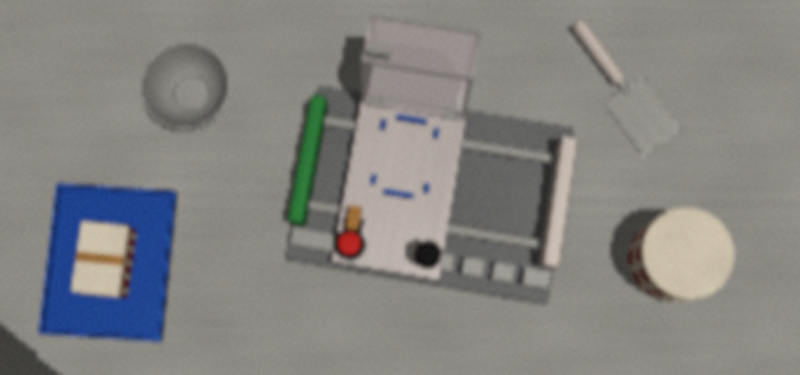

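The box stands flat in the middle of the tray, the cover is open, the knob hasn't moved, and the bystanders are where they were. I'm handing in the job.

```bash
python3 -c "
from station import job;print(job.job_done())"
```

```text
the job is handed in; nothing more can be done
None
```

The gift box is in the blue tray and the job was handed in at about 17.5 s of the 62 s allowed; no verdict was reported.

- **Slide:** I pulled the knob up against 9 N, slid the carriage 40 mm towards the green end and lowered the knob. It went fully down: tool height and force matched the first slot. It measured the same position (within a pixel) in the last picture.
- **Cover:** Pressing the red button sprang the cover open, and the last picture shows it still standing open. I judged "fully open" from the pictures, not from a measured angle.
- **Gift box:** I lifted it out and set it down gently, with about 15 N at touchdown. It stands upright about 2 mm from the measured tray centre.
- **Bystanders:** The round boxes, bowl and spatula look unmoved in the last pictures, and I did not measure them again. The arm was clear of everything at the end.

None of these checks failed. Two early move calls were refused because the rows left out some values; they moved nothing.

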